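# Seat the whipping beater in the food-processor drive and hold it down

### The job

Take the whipping beater by its grip block and lift it out of its stand, bring it over the drive hub on the food-processor base, turn it until its four splines mesh with the cross-shaped slot, and press it fully home, collar down on the hub, against the spring inside. Be gentle: grip it with no more than about 60 N and never push it with more than about 40 N. Leave the flask, bowl and tub alone, and finish while still gripping the beater and holding it pressed down: do not let go.

Things in the scene. Friction and masses are not known exactly. Their poses are not given: they have to be found in the camera images.
- beater: loose whipping beater, white plastic, 90-175 g, upright in the stand. Origin: centre of the underside of its collar (disc 52 mm across, z 0 to 6 mm); z up the stem (18 mm across). Two steel wire hoops in its x-z plane reach x = +-52 mm, z 8 to 44 mm. A finger squeezing it with over 60 N cracks it
- beater_grip (a point): centre of the beater's grip block, 64 mm above its origin: block 44 (x) x 22 (y) x 34 (z) mm at the top, to be gripped across y from above; the hoops lie along x, clear of the fingers. Axes as the beater's
- beater_tip (a point): tip of the beater's foot, 34 mm below its origin. Four splines form a cross along +-x and +-y, 12 mm wide, 36 mm tip to tip, from the collar down 20 mm, lower edges rounded to 6 mm radius; below them a round pilot pin 12 mm across, 14 mm long, with a tapered nose. It fits the slot every 90 degrees
- stand: fixed black block 100 x 100 x 45 mm with a 40 mm square hole through it; origin at the centre of its underside. The beater hangs in the hole, its collar resting on the top; lift it 40 mm to draw it clear
- motor: fixed food-processor motor base, white box 200 (x) x 180 (y) x 85 mm, with the grey drive hub (76 mm across) on the middle of its top, up to 125 mm above the table; origin at the centre of its underside; controls on its -x side
- socket (a point): centre of the drive hub's top face, 125 mm above the table; turns with the hub: its x and y axes lie along the arms of the cross-shaped slot (15 mm wide, 40 mm tip to tip, 40 mm deep, the pilot pin enters it too). The hub is stiff (0.3 N m to turn). Fully home: the beater's origin on this point
- plunger (a joint): steel spring plunger 14 mm across in the middle of the slot, its top 26 mm below the hub's face at 0; the value is how far it is pressed (m). It pushes up with 5 N at 0, 8 N at 0.008, where the beater is home, collar on the hub; the beater's weight alone does not press it down
- flask: bystander: green drinks flask 190 mm tall, 68 mm across, origin under its centre
- bowl: bystander: small steel bowl 110 mm across, 50 mm tall, origin under its centre
- tub: bystander: clear tub with a white lid, 84 mm across, 75 mm tall, origin under its centre
Not all that is in view belongs to the job. What is shaped like the beater but green is not meant.

How it is judged (in metres and radians):
On the way, in this order (a step that is already met when the one before it is completed fails the run):
1. the beater is lifted clear of its stand in the fingers (z of beater in the frame of stand above 0.083 m and contact force between beater and the fingers above 3 N), for 0.2 s.
2. the beater is meshed and pressed home, held there (z of beater in the frame of socket below 0.0025 m and horizontal distance between beater and socket below 0.004 m and angle between beater's own z axis and vertical below 0.1 rad and (angle between the x axis of beater and the x axis of socket, either way round below 0.15 rad or angle between the x axis of beater and the y axis of socket, either way round below 0.15 rad) and contact force between beater and the fingers above 3 N and contact force between beater and motor above 4 N and value of joint plunger above 0.005 m), for 0.5 s.
At the end, for the whole second after the job is handed in: the fingers still hold the beater (over 3 N), collar within 2.5 mm of the hub's face, centred within 4 mm, upright within 0.1 rad, splines in line with the slot within 0.15 rad, plunger pressed 5 mm or more, pushing the drive with over 4 N, under 0.02 m/s (all of step 2 and linear speed of beater below 0.02 m/s); the arm keeps its last pose, push and grip.
It fails at once if the fingers squeeze the beater with more than 70 N each (140 N together) (contact force between beater and the fingers above 140 N).
It fails at once if the beater is pushed on the motor base with more than 45 N (contact force between beater and motor above 45 N).
It fails at once if the flask is moved more than 30 mm (distance of flask from where it was at the start of the episode above 0.03 m).
It fails at once if the bowl is moved more than 30 mm (distance of bowl from where it was at the start of the episode above 0.03 m).
It fails at once if the tub is moved more than 30 mm (distance of tub from where it was at the start of the episode above 0.03 m).
It also fails if it takes over 45 s, if anything falls off the work surface, if the arm or the gripper's body presses on something with over 40 N, if the wrist force passes 120 N, or if a joint passes its speed limit or range.

### The arm

A 7-joint arm with a two-finger parallel gripper is mounted at the origin on the work surface. World frame = base frame: x ahead of the robot, y to its left, z up, the work surface at z = 0. Lengths are in m, angles in degrees, forces in N, time in s.
With the tool pointing down it reaches from about 0.4 to 0.875 m from the base axis. Payload 6.5 kg.
Tool frame: the origin (TCP) lies midway between the tips of the shut fingers; the grasp point (between the pads) lies 19 mm behind it; z points along the fingers, y is the direction in which the jaws open and shut (so a half turn about z gives the same grasp; the last joint's range is limited). The gripper opens to 85 mm and grips with 20 to 120 N. Pads are 22 mm wide; open, the fingers measure 114 mm over their backs; the gripper's body (76 mm by 85 mm) begins 54 mm behind the grasp point. The pads swing forward as they close: fully open they stand 13 mm farther back than shut.
Start: joints at [-68.881, 30.733, -0.252, 88.115, 0.149, 61.152, -4.079], TCP at [0.274, 0.59, 0.231] pointing down, gripper open.
Joint ranges: [-154.64, 154.64], [-21.42, 123.67], [-72.66, 72.17], [13.99, 137.28], [-74.86, 254.86], [10.95, 109.41], [-158.01, 158.01]. Speed limits (degrees/s): [136.94, 136.94, 180, 180, 180, 180, 180].

### API

Orientations are given as [roll, pitch, yaw] about the fixed x, y, z axes, in that order (R = Rz(yaw) Ry(pitch) Rx(roll)).
In Python, from rig import robot gives the robot as it stands.
- The arm moves only by the tool move_arm, never from a script. Its argument "series" is a list of rows, each an object of numbers: "ax", "ay", "az": the turn, a rotation vector about the tool's x, y, z in degrees; "x", "y", "z": the shift along the tool's x, y, z in cm; "grip": the finger opening in cm, from 0 to 8.54. In form: [{"ax": .., "ay": .., "az": .., "x": .., "y": .., "z": .., "grip": ..}, ...]. A call has 1 to 5 rows; each row shifts and turns the pose as measured when the row begins, along the tool's axes as they then stand; what a row does not reach is not made up. A row lasts 1/8 s, in which the tool goes at most 62.5 mm and 10.7 degrees, less where a joint would pass 70% of its speed; a pose out of reach is approached as far as the arm can. A call is refused whole if a number of a shift passes 6.25 or a number of a turn 10.7, either way. A call with a gripper value outside its range is refused whole. The fingers move at their own pace and stop on an object; "force" is the grip in N (left out, the last holds). Time passes only in rows, so rows that do not move let the fingers close. It gives the time, the measured TCP pose, the force and the opening at its end, in the units of the state.
- robot.read_state(): the state, without advancing time (a new reading comes with each control period).
- robot.capture(name): name is "side" or "top"; returns (picture, depth): 420x560x3 uint8, blue, green, red; 420x560 float32, m along the optical axis (not along the pixel's ray), 0 where there is no reading.
- robot.get_calibration(name): a dict with "mtx" (3x3 intrinsics, pixels), "extrinsics" (4x4, takes a point from world to camera coordinates). Camera axes: x right, y down, z forward; pixel columns grow to the right and rows downward; lengths in m; the calibration is good to about 2 mm. A picture is of the moment at which its call begins. get_calibration takes no time and is no camera call.
- robot.sign_off(): hands the job in, once; it reports no verdict.
Trained networks look in the newest picture that a camera, given by its name, has taken for a name from the list of things; names that differ only in an ending like _2 or _b are one class to them, and where a whole thing is asked for, a point or a joint stands for the part that bears it (a point fixed in the world has none). Each returns a list of dicts, best first, with "confidence" (0 to 1); they miss things now and then, are a little off and sometimes report something else, mostly with a low value. They report only what shows in the picture. A call takes as long as a camera call. They do not tell look-alikes from the thing itself.
- robot.boxes_of(camera, name): "box" ([left, top, right, bottom] in pixels, round what is visible of it).
The state is a dict: "time": time; "q": joint angles; "joint_velocities": joint speeds; "joint_torque": joint torques, N m; "eef_pos": TCP position; "ee_rot": TCP orientation; "contact_force": force on the tool from outside, world axes, zero at the start; "moment": the same for the moment, N m; "finger_gap": opening from 0.0 (shut) to 1.0 (fully open).
Only numpy, scipy, OpenCV 4.12 (cv2) and the standard library are available. Lean on these libraries where they do the work, as an engineer would, in place of code of your own. Each camera call takes 0.05 s, during which the arm holds its last target.

## Working session

There is one attempt and no reset: what is moved stays moved. The work goes in short steps, Python scripts to look and compute and a tool call to move; the robot and the scene stay as the last step left them, time stands still between calls to the robot, and variables do not carry over. Pictures are saved under pics/ and viewed, and the job is handed in when it is done.

Besides the shell and the picture viewer there is one more tool, called after "Call:" as name(argument=value, ...), one argument or row to a line, values as JSON. move_arm: Moves the arm, as the interface text tells. Its arguments: {"type":"object","properties":{"series":{"type":"array","items":{"type":"object","properties":{"ax":{"type":"number"},"ay":{"type":"number"},"az":{"type":"number"},"x":{"type":"number"},"y":{"type":"number"},"z":{"type":"number"},"grip":{"type":"number"}}}},"force":{"type":"number"}},"required":["series"]}

```bash
mkdir -p pics; ls
cat > h.py <<'E'
import numpy as np, cv2
from rig import robot
from scipy.spatial.transform import Rotation as R
def cap(n,f):
    p,d=robot.capture(n); cv2.imwrite(f'pics/{f}.png',p); np.savez(f'{f}.npz',p=p,d=d); return p,d
def world(n,d):
    c=robot.get_calibration(n); K=np.array(c['mtx']);E=np.array(c['extrinsics'])
    v,u=np.mgrid[:d.shape[0],:d.shape[1]]
    P=np.stack([(u-K[0,2])/K[0,0]*d,(v-K[1,2])/K[1,1]*d,d],-1)
    W=(P-E[:3,3])@E[:3,:3]; W[d==0]=np.nan
    return W
def proj(n,X):
    c=robot.get_calibration(n); K=np.array(c['mtx']);E=np.array(c['extrinsics'])
    p=E[:3,:3]@np.array(X)+E[:3,3]; q=K@p; return q[:2]/q[2]
E
python3 - <<'E'
from h import *
print(robot.read_state())
for n in ('top','side'):
    cap(n,n+'0')
    print(robot.get_calibration(n))
    for k in ('beater','stand','motor'):
        print(n,k,robot.boxes_of(n,k))
E
```

```text
pics
{'time': 0.0, 'q': array([-68.87910179,  30.77853412,  -0.25527154,  88.17160963,
         0.15002302,  61.15102433,  -4.0779257 ]), 'joint_velocities': array([-0.06346311,  0.03837292,  0.01348315,  0.04056209, -0.08014012,
       -0.09009978,  0.04742407]), 'joint_torque': array([ 6.37814919e-04, -5.83405316e+01,  1.04873780e+00, -2.59104216e+01,
        1.22876710e-02,  9.65203217e-03,  4.78016773e-05]), 'eef_pos': array([0.27355997, 0.58892784, 0.230395  ]), 'ee_rot': array([-1.79899466e+02,  7.81832507e-03,  1.55093117e+02]), 'contact_force': array([-0.09244417,  0.01407869, -0.85753165]), 'moment': array([0.04339494, 0.03518784, 0.01429366]), 'finger_gap': 0.9980993037753335}
{'mtx': array([[460.35740787,   0.        , 285.4628811 ],
       [  0.        , 460.35740787, 210.84866471],
       [  0.        ,   0.        ,   1.        ]]), 'extrinsics': array([[ 0.01753725, -0.99984044, -0.00339562,  0.00211831],
       [-0.9883644 , -0.01682255, -0.15117147,  0.61332018],
       [ 0.15109022,  0.00600724, -0.98850172,  1.20455877],
       [ 0.        ,  0.        ,  0.       
[... 578 characters left out ...]
    [  0.        ,   0.        ,   1.        ]]), 'extrinsics': array([[ 0.91312973, -0.40720767,  0.01939128, -0.53738109],
       [-0.22740825, -0.54826852, -0.80479011,  0.22439803],
       [ 0.33834833,  0.73046803, -0.59324267,  1.06655948],
       [ 0.        ,  0.        ,  0.        ,  1.        ]])}
side beater [{'box': [337.7, 223.4, 361.9, 261.1], 'confidence': 0.91}, {'box': [293.6, 252.4, 330.9, 287.6], 'confidence': 0.78}, {'box': [237.2, 282.6, 279.6, 319.4], 'confidence': 0.73}, {'box': [319.8, 301.0, 342.6, 339.0], 'confidence': 0.69}]
side stand [{'box': [292.3, 268.1, 338.7, 311.1], 'confidence': 0.79}]
side motor [{'box': [198.9, 158.2, 280.7, 220.5], 'confidence': 0.56}]
```

Run:
```python
from h import *
for n in('top','side'):
    p=cv2.imread(f'pics/{n}0.png')
    cv2.imwrite(f'pics/{n}0c.png',cv2.resize(p[130:340,150:450] if n=='top' else p[130:355,150:450],None,fx=2.6,fy=2.6,interpolation=cv2.INTER_CUBIC))
```

```text
(no output)
```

View pics/top0.png

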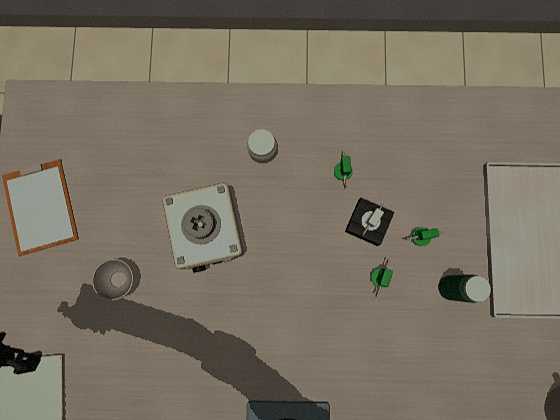

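View pics/top0c.png

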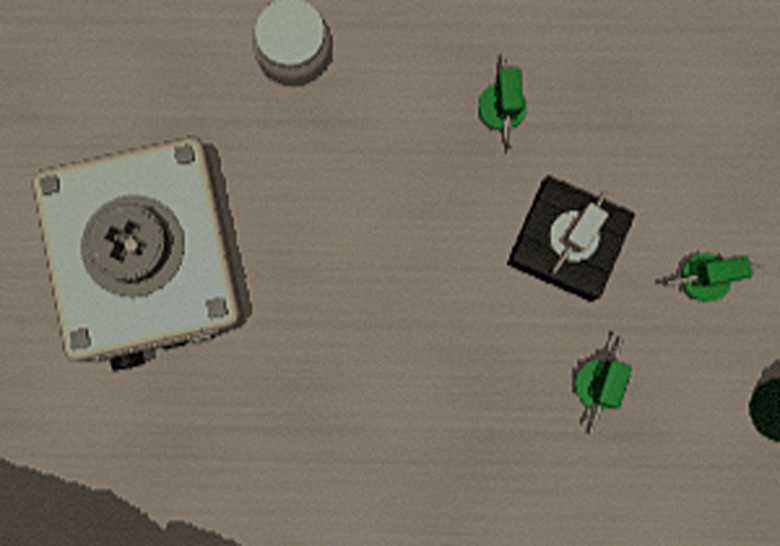

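View pics/side0c.png

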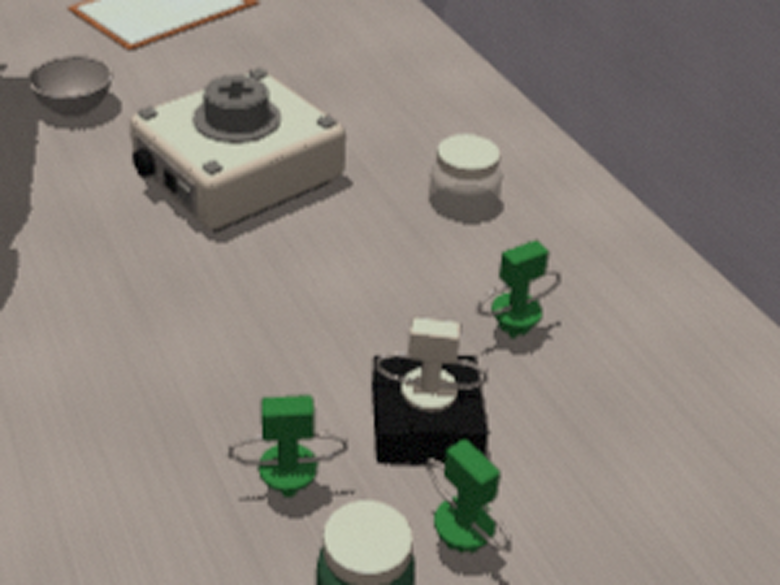

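The top view shows four beater shapes: a white one in the black stand at (372,219), and green ones at (345,168), (422,236) and (381,276). The white one in the stand is the right one. The motor hub is at about (200,223). Next I measure.

Run:
```python
from h import *
c=robot.get_calibration('top');E=np.array(c['extrinsics']);print('cam',-E[:3,:3].T@E[:3,3])
c=robot.get_calibration('side');E=np.array(c['extrinsics']);print('cam',-E[:3,:3].T@E[:3,3])
def rep(name,W,m):
    P=W[m]; P=P[~np.isnan(P[:,0])]
    if len(P)<5: print(name,len(P));return
    r=cv2.minAreaRect((P[:,:2]*1000).astype(np.float32)); print(name,len(P),'mean',P.mean(0).round(4),'zmed',np.median(P[:,2]).round(4),'rect',np.round(r[0],1),np.round(r[1],1),round(r[2],1))
for n,sb,mb in(('top',(340,190,400,250),(155,175,250,275)),('side',(285,240,345,315),(195,150,285,225))):
    z=np.load(n+'0.npz');W=world(n,z['d']);p=z['p'].astype(int)
    B=np.zeros(W.shape[:2],bool);B[sb[1]:sb[3],sb[0]:sb[2]]=1
    Z=W[...,2]
    print('table',np.nanmedian(Z[300:330,150:250]))
    br=p.min(-1)
    rep('gripTop',W,B&(abs(Z-.126)<.006))
    rep('grip',W,B&(Z>.088))
    rep('collar',W,B&(abs(Z-.051)<.004)&(br>110))
    rep('standtop',W,B&(abs(Z-.045)<.005)&(br<60))
    M=np.zeros_like(B);M[mb[1]:mb[3],mb[0]:mb[2]]=1
    rep('hub',W,M&(abs(Z-.125)<.006))
    rep('motortop',W,M&(abs(Z-.085)<.006))
    cv2.imwrite(f'pics/{n}_s.png',cv2.resize(z['p'][sb[1]:sb[3],sb[0]:sb[2]],None,fx=8,fy=8,interpolation=cv2.INTER_CUBIC))
    hb=(175,198,225,248) if n=='top' else (222,152,262,185)
    cv2.imwrite(f'pics/{n}_h.png',cv2.resize(z['p'][hb[1]:hb[3],hb[0]:hb[2]],None,fx=12,fy=12,interpolation=cv2.INTER_CUBIC))
```

```text
cam [0.42414963 0.0051995  1.28343212]
cam [ 0.18085999 -0.87488293  0.82374241]
table -0.0009198216846280036
gripTop 149 mean [ 0.5907 -0.2165  0.1257] zmed 0.1257 rect [ 591.3 -217.1] [22.  44.6] 56.3
grip 181 mean [ 0.5893 -0.2148  0.1222] zmed 0.1251 rect [ 586.1 -213.8] [22.3 56.9] 56.8
collar 98 mean [ 0.5893 -0.2116  0.051 ] zmed 0.0509 rect [ 588.7 -214.2] [49.8 41.3] 36.5
standtop 909 mean [ 0.5887 -0.2155  0.045 ] zmed 0.0449 rect [ 590.7 -216.9] [100.4  98.3] 67.0
hub 541 mean [0.5683 0.2336 0.1243] zmed 0.1244 rect [568.4 234.4] [75.2 73.1] 45.8
motortop 3940 mean [0.5662 0.232  0.0847] zmed 0.0846 rect [568.3 233. ] [197.5 177.8] 13.5
table -0.001643252193117238
gripTop 133 mean [ 0.5881 -0.2208  0.1242] zmed 0.1244 rect [ 588.4 -219.5] [23.2 42.1] 59.4
grip 536 mean [ 0.569  -0.2808  0.1122] zmed 0.1129 rect [ 573.6 -293.2] [179.1  55.1] 77.8
collar 132 mean [ 0.5815 -0.2276  0.0499] zmed 0.0497 rect [ 577.7 -257.3] [134.1  52.1] 77.4
standtop 789 mean [ 0.5831 -0.2304  0.0433] zmed 0.0434 rect [ 617.4 -180.3] [213.2 115. ] 54.0
hub 230 mean [0.5665 0.2284 0.1228] zmed 0.123 rect [567.4 231.2] [75.9 73.1] 31.6
motortop 1437 mean [0.5582 0.2104 0.0836] zmed 0.0832 rect [566.4 231.6] [196.1 177.8] 14.9
```

View pics/top_s.png

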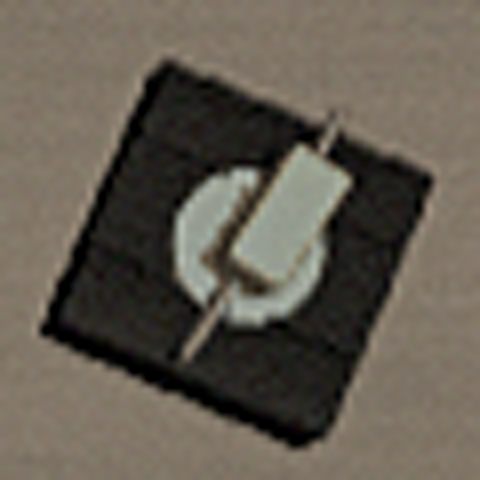

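View pics/side_s.png

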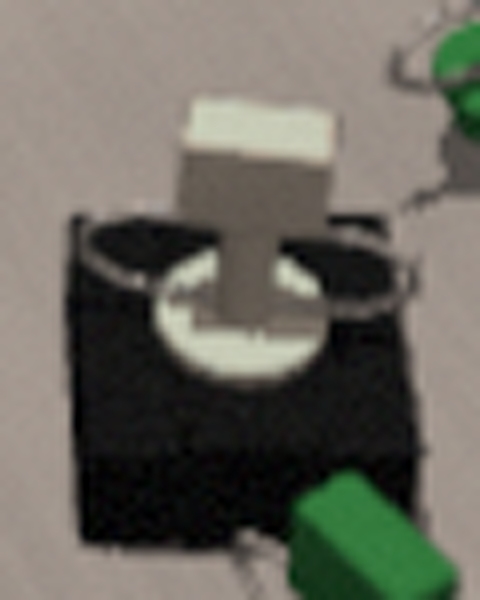

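View pics/top_h.png

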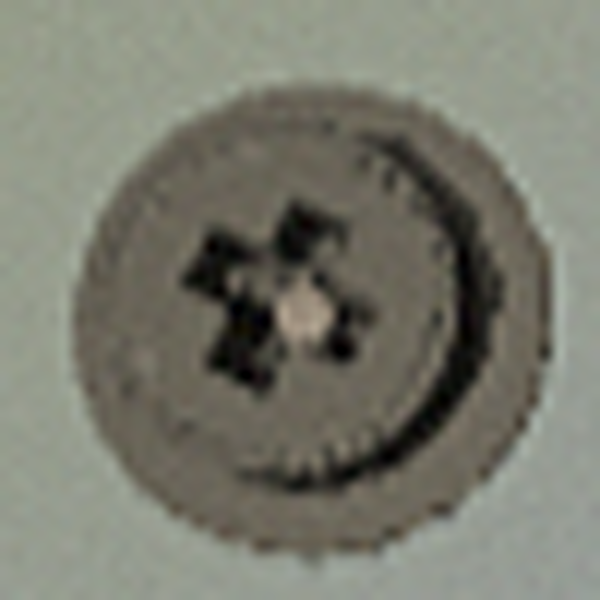

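View pics/side_h.png

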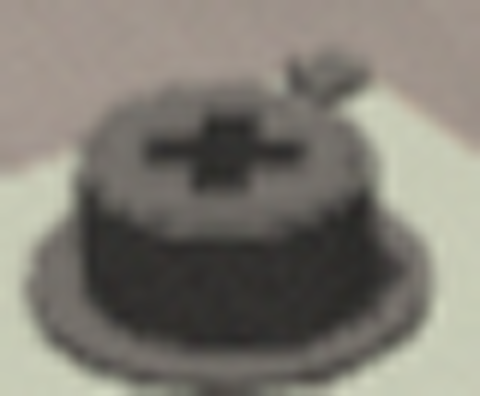

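```bash
cat > cross.py <<'E'
from h import *
from scipy.optimize import minimize
from scipy.ndimage import gaussian_filter
def plane(n,shape,z):
    c=robot.get_calibration(n);K=np.array(c['mtx']);E=np.array(c['extrinsics'])
    C=-E[:3,:3].T@E[:3,3]
    v,u=np.mgrid[:shape[0],:shape[1]]
    D=np.stack([(u-K[0,2])/K[0,0],(v-K[1,2])/K[1,1],np.ones(shape)],-1)@E[:3,:3]
    t=(z-C[2])/D[...,2]
    return C+t[...,None]*D
def fit(n,zf=.125,hub=(.568,.233)):
    z=np.load(n+'0.npz');p=z['p'].astype(float).mean(-1);d=z['d']
    Q=plane(n,d.shape,zf);W=world(n,d)
    r=np.hypot(Q[...,0]-hub[0],Q[...,1]-hub[1]);m=r<.030
    X=Q[m][:,:2];
    hole=((W[m][:,2]<zf-.006)|np.isnan(W[m][:,2])).astype(float)
    dark=(p[m]<np.median(p[m])-22).astype(float)
    def model(a,X):
        c,s=np.cos(a[2]),np.sin(a[2]);dx=X[:,0]-a[0];dy=X[:,1]-a[1]
        x=abs(c*dx+s*dy);y=abs(-s*dx+c*dy)
        sd=np.minimum(np.maximum(x-.020,y-.0075),np.maximum(x-.0075,y-.020))
        return 1/(1+np.exp(np.clip(sd/.0007,-50,50)))
    for nm,o in(('depth',hole),('dark',dark)):
        best=None
        for dx in(-.002,.002):
         for dy in (-.002,.002):
          for a in np.arange(0,90,10):
            f=minimize(lambda q:((model([q[0]/1e3,q[1]/1e3,q[2]/10],X)-o)**2).mean(),[(hub[0]+dx)*1e3,(hub[1]+dy)*1e3,np.radians(a)*10],method='Nelder-Mead')
            if best is None or f.fun<best.fun: best=f
        print(n,nm,len(X),o.sum(),best.fun.round(4),best.x[:2].round(1),(np.degrees(best.x[2]/10)%90).round(1))
if __name__=='__main__':
    fit('top',.1245);fit('side',.123)
E
python3 cross.py
```

```text
top depth 437 148.0 0.024 [568.6 233.9] 63.6
top dark 437 119.0 0.0917 [568.6 234.6] 64.7
side depth 159 32.0 0.1042 [566.3 228.8] 67.6
side dark 159 51.0 0.0214 [568.2 235.1] 63.1
```

Call:
move_arm(
  series=[
    {"x": -4.4, "y": -4.2, "grip": 6.5},
    {"x": -4.4, "y": -4.2, "grip": 6.5},
    {"x": -4.4, "y": -4.2, "grip": 6.5},
    {"x": -4.4, "y": -4.2, "grip": 6.5},
    {"x": -4.4, "y": -4.2, "grip": 6.5},
  ],
  force=45,
)

```text
invalid input
```

```bash
cat > go.py <<'E'
import sys
from h import *
def go(x,y,z,yaw):
    s=robot.read_state();Rm=R.from_euler('xyz',s['ee_rot'],degrees=True)
    T=R.from_euler('xyz',[180,0,yaw],degrees=True)
    print('t',round(s['time'],2),'pos',s['eef_pos'].round(4),'rot',s['ee_rot'].round(2),'F',s['contact_force'].round(1),'gap',round(s['finger_gap'],3))
    print('shift cm',((Rm.inv().apply(np.array([x,y,z])-s['eef_pos']))*100).round(2),'turn',(Rm.inv()*T).as_rotvec(degrees=True).round(2))
go(*map(float,sys.argv[1:5]))
E
python3 go.py .590 -.218 .23 147.5
```

```text
t 0.4 pos [0.2738 0.5894 0.2312] rot [-179.99    0.    155.09] F [-0.1 -0.4 -0.2] gap 1.006
shift cm [-62.69 -59.91   0.13] turn [-0.01  0.    7.59]
```

Call:
move_arm(
  series=[
    {"ax": 0, "ay": 0, "az": 0, "x": -4.4, "y": -4.2, "z": 0, "grip": 6.5},
    {"ax": 0, "ay": 0, "az": 0, "x": -4.4, "y": -4.2, "z": 0, "grip": 6.5},
    {"ax": 0, "ay": 0, "az": 0, "x": -4.4, "y": -4.2, "z": 0, "grip": 6.5},
    {"ax": 0, "ay": 0, "az": 0, "x": -4.4, "y": -4.2, "z": 0, "grip": 6.5},
    {"ax": 0, "ay": 0, "az": 0, "x": -4.4, "y": -4.2, "z": 0, "grip": 6.5},
  ],
  force=45,
)

```text
time: 1.02
eef_pos: [0.3859, 0.304, 0.2305]
ee_rot: [179.8, -0.1, 155.6]
contact_force: [1.3, 0.8, 0.1]
finger_gap: 0.761
```

```bash
python3 go.py .590 -.218 .23 147.5
```

```text
t 1.02 pos [0.3859 0.304  0.2305] rot [ 1.7977e+02 -7.0000e-02  1.5559e+02] F [1.3 0.8 0.1] gap 0.761
shift cm [-40.16 -39.1   -0.16] turn [ 0.23 -0.09  8.09]
```

Call:
move_arm(
  series=[
    {"ax": 0, "ay": 0, "az": 1.5, "x": -4.4, "y": -4.2, "z": 0, "grip": 6.5},
    {"ax": 0, "ay": 0, "az": 1.5, "x": -4.4, "y": -4.2, "z": 0, "grip": 6.5},
    {"ax": 0, "ay": 0, "az": 1.5, "x": -4.4, "y": -4.2, "z": 0, "grip": 6.5},
    {"ax": 0, "ay": 0, "az": 1.5, "x": -4.4, "y": -4.2, "z": 0, "grip": 6.5},
    {"ax": 0, "ay": 0, "az": 1.5, "x": -4.4, "y": -4.2, "z": 0, "grip": 6.5},
  ],
)

```text
time: 1.65
eef_pos: [0.4871, 0.0087, 0.2313]
ee_rot: [179.5, 0.1, 147.9]
contact_force: [1.0, 0.3, 0.8]
finger_gap: 0.763
```

```bash
python3 go.py .590 -.218 .23 147.5
```

```text
t 1.65 pos [0.4871 0.0087 0.2313] rot [1.7947e+02 9.0000e-02 1.4791e+02] F [1.  0.3 0.8] gap 0.763
shift cm [-20.76 -13.74   0.03] turn [0.53 0.09 0.41]
```

Call:
move_arm(
  series=[
    {"ax": 0, "ay": 0, "az": 0, "x": -5.0, "y": -3.3, "z": 0, "grip": 6.5},
    {"ax": 0, "ay": 0, "az": 0, "x": -5.0, "y": -3.3, "z": 0, "grip": 6.5},
    {"ax": 0, "ay": 0, "az": 0, "x": -5.0, "y": -3.3, "z": 0, "grip": 6.5},
    {"ax": 0, "ay": 0, "az": 0, "x": -4.0, "y": -2.8, "z": 0, "grip": 6.5},
  ],
)

```text
time: 2.15
eef_pos: [0.5831, -0.2077, 0.2315]
ee_rot: [179.4, 0.2, 147.9]
contact_force: [0.4, 0.5, 0.1]
finger_gap: 0.755
```

```bash
python3 go.py .590 -.218 .15 147.5
```

```text
t 2.15 pos [ 0.5831 -0.2077  0.2315] rot [179.36   0.23 147.89] F [0.4 0.5 0.1] gap 0.755
shift cm [-1.1  -0.6   8.15] turn [0.65 0.23 0.39]
```

Call:
move_arm(
  series=[
    {"ax": 0.65, "ay": 0.2, "az": 0.4, "x": -1.1, "y": -0.6, "z": 0.5, "grip": 6.5},
    {"ax": 0, "ay": 0, "az": 0, "x": 0, "y": 0, "z": 3.5, "grip": 6.5},
    {"ax": 0, "ay": 0, "az": 0, "x": 0, "y": 0, "z": 4, "grip": 6.5},
    {"ax": 0, "ay": 0, "az": 0, "x": 0, "y": 0, "z": 0, "grip": 6.5},
  ],
)

```text
time: 2.65
eef_pos: [0.5903, -0.2214, 0.1496]
ee_rot: [-179.9, 0.1, 147.2]
contact_force: [0.3, 0.2, 0.5]
finger_gap: 0.762
```

```bash
python3 go.py .590 -.218 .089 147.5
python3 - <<'E'
from h import *
for n,b in (('top',(310,150,430,280)),('side',(240,160,360,330))):
    p,d=cap(n,n+'1'); cv2.imwrite(f'pics/{n}1c.png',cv2.resize(p[b[1]:b[3],b[0]:b[2]],None,fx=3.5,fy=3.5,interpolation=cv2.INTER_CUBIC))
E
```

```text
t 2.65 pos [ 0.5903 -0.2214  0.1496] rot [-1.7994e+02  8.0000e-02  1.4725e+02] F [0.3 0.2 0.5] gap 0.762
shift cm [0.22 0.28 6.06] turn [-0.06  0.08 -0.25]
```

View pics/side1c.png

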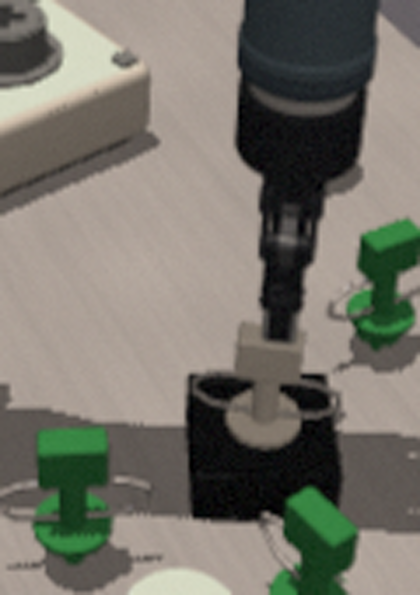

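View pics/top1c.png

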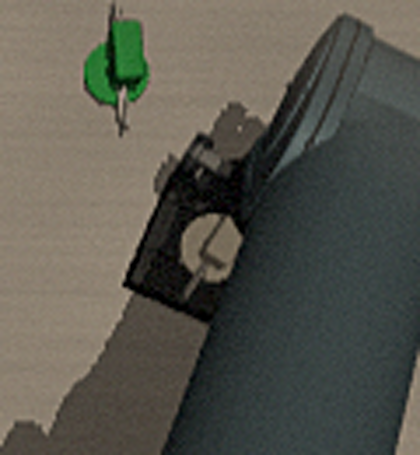

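Run:
```python
from h import *
s=robot.read_state();Rm=R.from_euler('xyz',s['ee_rot'],degrees=True)
for dy in(-.04,0,.04):
    print(dy,((proj('side',s['eef_pos']+Rm.apply([0,dy,-.008]))-[240,160])*3.5).round())
print(((proj('side',[.590,-.218,.126])-[240,160])*3.5).round())
```

```text
-0.04 [277. 337.]
0 [282. 296.]
0.04 [287. 256.]
[271. 333.]
```

Call:
move_arm(
  series=[
    {"ax": 0, "ay": 0, "az": 0, "x": 0.2, "y": 0.3, "z": 0.3, "grip": 6.5},
    {"ax": 0, "ay": 0, "az": 0, "x": 0, "y": 0, "z": 2.5, "grip": 6.5},
    {"ax": 0, "ay": 0, "az": 0, "x": 0, "y": 0, "z": 2.2, "grip": 6.5},
    {"ax": 0, "ay": 0, "az": 0, "x": 0, "y": 0, "z": 0.6, "grip": 6.5},
  ],
)

```text
time: 3.25
eef_pos: [0.5986, -0.2186, 0.1032]
ee_rot: [179.7, 1.1, 147.4]
contact_force: [-0.7, 0.4, -0.1]
finger_gap: 0.763
```

```bash
python3 go.py .590 -.218 .089 147.5
```

```text
t 3.25 pos [ 0.5986 -0.2186  0.1032] rot [179.7    1.1  147.35] F [-0.7  0.4 -0.1] gap 0.763
shift cm [ 0.78 -0.42  1.41] turn [ 0.3   1.1  -0.14]
```

Call:
move_arm(
  series=[
    {"ax": 0.3, "ay": 1.1, "az": 0, "x": 0.6, "y": -0.4, "z": 0, "grip": 6.5},
    {"ax": 0, "ay": 0, "az": 0, "x": 0, "y": 0, "z": 0, "grip": 6.5},
  ],
)

```text
time: 3.5
eef_pos: [0.592, -0.2188, 0.1051]
ee_rot: [180.0, 0.1, 147.4]
contact_force: [-0.2, -0.7, -0.2]
finger_gap: 0.762
```

```bash
python3 go.py .590 -.218 .089 147.5
```

```text
t 3.5 pos [ 0.592  -0.2188  0.1051] rot [1.7997e+02 5.0000e-02 1.4737e+02] F [-0.2 -0.7 -0.2] gap 0.762
shift cm [ 0.21 -0.04  1.61] turn [ 0.03  0.05 -0.13]
```

Settled. I'll descend gently, then close.

Call:
move_arm(
  series=[
    {"ax": 0, "ay": 0, "az": 0, "x": 0.2, "y": 0, "z": 0.8, "grip": 6.5},
    {"ax": 0, "ay": 0, "az": 0, "x": 0.1, "y": 0, "z": 0.8, "grip": 6.5},
    {"ax": 0, "ay": 0, "az": 0, "x": 0, "y": 0, "z": 0, "grip": 6.5},
  ],
)

```text
time: 3.88
eef_pos: [0.5899, -0.2173, 0.0891]
ee_rot: [179.9, 0.1, 147.4]
contact_force: [0.2, -0.2, 0.8]
finger_gap: 0.764
```

```bash
python3 go.py .590 -.218 .089 147.5
```

```text
t 3.88 pos [ 0.5899 -0.2173  0.0891] rot [1.7994e+02 1.5000e-01 1.4736e+02] F [ 0.2 -0.2  0.8] gap 0.764
shift cm [-0.05 -0.06  0.01] turn [ 0.06  0.15 -0.14]
```

Call:
move_arm(
  series=[
    {"ax": 0, "ay": 0, "az": 0, "x": 0, "y": 0, "z": 0, "grip": 4},
    {"ax": 0, "ay": 0, "az": 0, "x": 0, "y": 0, "z": 0, "grip": 3},
    {"ax": 0, "ay": 0, "az": 0, "x": 0, "y": 0, "z": 0, "grip": 2.4},
    {"ax": 0, "ay": 0, "az": 0, "x": 0, "y": 0, "z": 0, "grip": 1.5},
    {"ax": 0, "ay": 0, "az": 0, "x": 0, "y": 0, "z": 0, "grip": 1.0},
  ],
  force=45,
)

```text
time: 4.5
eef_pos: [0.5902, -0.2173, 0.0894]
ee_rot: [179.9, 0.2, 147.4]
contact_force: [-0.9, -0.7, 0.3]
finger_gap: 0.254
```

Call:
move_arm(
  series=[
    {"ax": 0, "ay": 0, "az": 0, "x": 0, "y": 0, "z": 0, "grip": 0.5},
    {"ax": 0, "ay": 0, "az": 0, "x": 0, "y": 0, "z": 0, "grip": 0.5},
  ],
)

```text
time: 4.75
eef_pos: [0.5902, -0.2174, 0.0894]
ee_rot: [179.9, 0.2, 147.4]
contact_force: [-0.1, 0.1, -0.4]
finger_gap: 0.248
```

Call:
move_arm(
  series=[
    {"ax": 0, "ay": 0, "az": 0, "x": 0, "y": 0, "z": -0.8, "grip": 0.5},
    {"ax": 0, "ay": 0, "az": 0, "x": 0, "y": 0, "z": -1, "grip": 0.5},
    {"ax": 0, "ay": 0, "az": 0, "x": 0, "y": 0, "z": -1, "grip": 0.5},
    {"ax": 0, "ay": 0, "az": 0, "x": 0, "y": 0, "z": -1, "grip": 0.5},
    {"ax": 0, "ay": 0, "az": 0, "x": 0, "y": 0, "z": -1.5, "grip": 0.5},
  ],
)

```text
time: 5.38
eef_pos: [0.5893, -0.2171, 0.1452]
ee_rot: [180.0, 0.1, 147.4]
contact_force: [-0.8, 0.7, -1.6]
finger_gap: 0.256
```

Call:
move_arm(
  series=[
    {"ax": 0, "ay": 0, "az": 0, "x": 0, "y": 0, "z": -2.5, "grip": 0.5},
    {"ax": 0, "ay": 0, "az": 0, "x": 0, "y": 0, "z": -4, "grip": 0.5},
    {"ax": 0, "ay": 0, "az": 0, "x": 0, "y": 0, "z": -3, "grip": 0.5},
    {"ax": 0, "ay": 0, "az": 0, "x": 0, "y": 0, "z": 0, "grip": 0.5},
  ],
)

```text
time: 5.88
eef_pos: [0.5898, -0.2177, 0.2475]
ee_rot: [179.9, 0.3, 147.3]
contact_force: [-0.1, 0.1, -1.6]
finger_gap: 0.25
```

```bash
python3 go.py .568 .233 .25 154
python3 - <<'E'
from h import *
for n,b in (('top',(310,150,430,280)),('side',(240,160,360,330))):
    p,d=cap(n,n+'2'); cv2.imwrite(f'pics/{n}2c.png',cv2.resize(p[b[1]:b[3],b[0]:b[2]],None,fx=3.5,fy=3.5,interpolation=cv2.INTER_CUBIC))
E
```

```text
t 5.88 pos [ 0.5898 -0.2177  0.2475] rot [179.89   0.31 147.33] F [-0.1  0.1 -1.6] gap 0.25
shift cm [26.16 36.76 -0.32] turn [ 0.09  0.32 -6.67]
```

View pics/side2c.png

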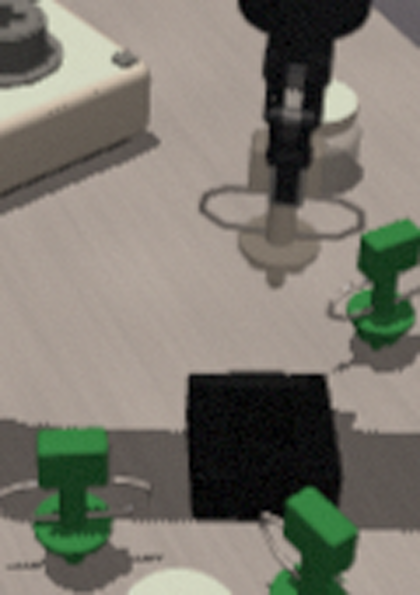

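Call:
move_arm(
  series=[
    {"ax": 0, "ay": 0, "az": 0, "x": 1.5, "y": 2.1, "z": 0, "grip": 0.5},
    {"ax": 0, "ay": 0, "az": -1.5, "x": 2.9, "y": 4.1, "z": 0, "grip": 0.5},
    {"ax": 0, "ay": 0, "az": -1.5, "x": 2.9, "y": 4.1, "z": 0, "grip": 0.5},
    {"ax": 0, "ay": 0, "az": -1.5, "x": 2.9, "y": 4.1, "z": 0, "grip": 0.5},
    {"ax": 0, "ay": 0, "az": -1, "x": 2.9, "y": 4.1, "z": 0, "grip": 0.5},
  ],
)

```text
time: 6.6
eef_pos: [0.5647, 0.0104, 0.2363]
ee_rot: [-179.5, -0.6, 152.5]
contact_force: [-0.1, 0.7, -1.6]
finger_gap: 0.249
```

```bash
python3 go.py .568 .233 .25 154
```

```text
t 6.6 pos [0.5647 0.0104 0.2363] rot [-179.55   -0.56  152.48] F [-0.1  0.7 -1.6] gap 0.249
shift cm [10.   19.89 -1.43] turn [-0.45 -0.56 -1.52]
```

Call:
move_arm(
  series=[
    {"ax": -0.4, "ay": -0.5, "az": -0.5, "x": 2.4, "y": 4.8, "z": -0.6, "grip": 0.5},
    {"ax": 0, "ay": 0, "az": 0, "x": 2.4, "y": 4.8, "z": -0.5, "grip": 0.5},
    {"ax": 0, "ay": 0, "az": 0, "x": 2.0, "y": 4.0, "z": -0.5, "grip": 0.5},
    {"ax": 0, "ay": 0, "az": 0, "x": 1.2, "y": 2.4, "z": -0.3, "grip": 0.5},
  ],
)

```text
time: 7.1
eef_pos: [0.5607, 0.1971, 0.2486]
ee_rot: [-179.5, -0.6, 153.2]
contact_force: [0.4, -0.7, -1.1]
finger_gap: 0.254
```

Call:
move_arm(
  series=[
    {"ax": 0, "ay": 0, "az": 0, "x": 0, "y": 0, "z": 0, "grip": 0.5},
  ],
)

```text
time: 7.22
eef_pos: [0.5592, 0.2, 0.2469]
ee_rot: [-179.5, -0.7, 153.5]
contact_force: [-0.6, 0.4, -1.8]
finger_gap: 0.253
```

```bash
python3 go.py .568 .233 .235 154
```

```text
t 7.22 pos [0.5592 0.2    0.2469] rot [-179.46   -0.74  153.5 ] F [-0.6  0.4 -1.8] gap 0.253
shift cm [0.67 3.36 1.17] turn [-0.54 -0.74 -0.5 ]
```

Call:
move_arm(
  series=[
    {"ax": -0.5, "ay": -0.7, "az": -0.5, "x": 0.6, "y": 2.8, "z": 0, "grip": 0.5},
    {"ax": 0, "ay": 0, "az": 0, "x": 0, "y": 0.3, "z": 0, "grip": 0.5},
    {"ax": 0, "ay": 0, "az": 0, "x": 0, "y": 0, "z": 0, "grip": 0.5},
  ],
)

```text
time: 7.6
eef_pos: [0.5671, 0.2284, 0.2437]
ee_rot: [-179.7, -0.1, 153.9]
contact_force: [0.4, 0.4, -1.9]
finger_gap: 0.249
```

```bash
python3 go.py .568 .233 .235 154;  python3 - <<'E'
from h import *
for n,b in (('top',(140,150,290,280)),('side',(190,80,310,230))):
    p,d=cap(n,n+'3'); cv2.imwrite(f'pics/{n}3c.png',cv2.resize(p[b[1]:b[3],b[0]:b[2]],None,fx=4,fy=4,interpolation=cv2.INTER_CUBIC))
E
```

```text
t 7.6 pos [0.5671 0.2284 0.2437] rot [-1.7969e+02 -1.3000e-01  1.5387e+02] F [ 0.4  0.4 -1.9] gap 0.249
shift cm [0.12 0.45 0.87] turn [-0.31 -0.13 -0.13]
```

View pics/side3c.png

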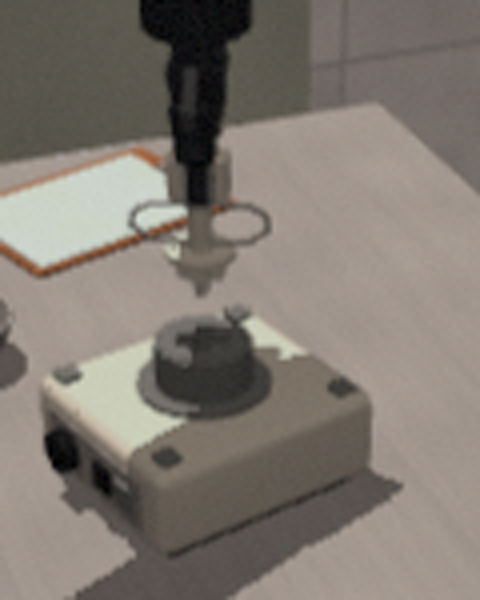

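View pics/top3c.png

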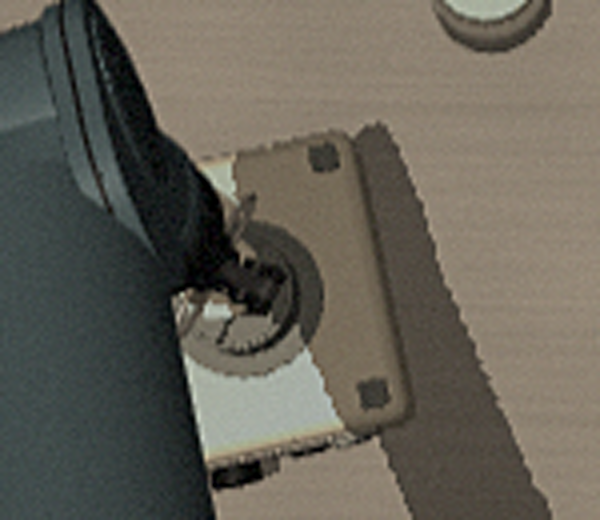

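Run:
```python
from h import *
from cross import plane
s=robot.read_state();Rm=R.from_euler('xyz',s['ee_rot'],degrees=True)
g=.0894-.045
for h in(-.034,0,.006,.03):
    X=s['eef_pos']+Rm.apply([0,0,g-h]);print(h,X.round(4),((proj('side',X)-[190,80])*4).round(1))
for hx in(-.026,.026):
    X=s['eef_pos']+Rm.apply([hx,0,g]);print('rim x',((proj('side',X)-[190,80])*4).round(1))
for hx in(-.052,.052):
    X=s['eef_pos']+Rm.apply([hx,0,g-.026]);print('hoop x',((proj('side',X)-[190,80])*4).round(1))
p=cv2.imread('pics/side3.png')[110:165,215:265];cv2.imwrite('pics/s3z.png',cv2.resize(p,None,fx=10,fy=10,interpolation=cv2.INTER_CUBIC))
```

```text
-0.034 [0.5666 0.2284 0.1656] [200.8 292.5]
0 [0.5667 0.2286 0.1996] [199.6 251.5]
0.006 [0.5668 0.2286 0.2056] [199.3 244.2]
0.03 [0.5669 0.2287 0.2296] [198.4 214.3]
rim x [235.1 252.8]
rim x [164.1 250.2]
hoop x [270.5 222. ]
hoop x [126.7 216.7]
```

View pics/s3z.png

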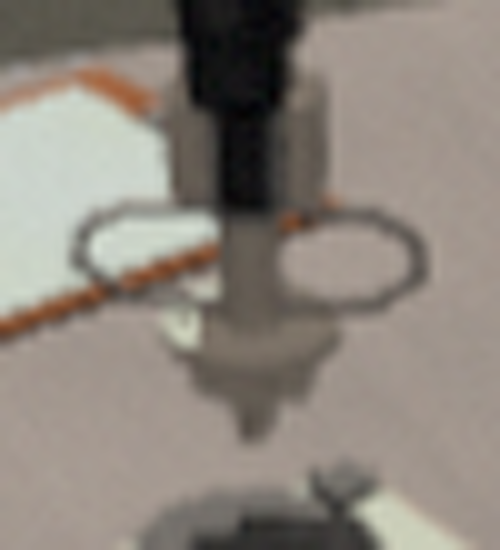

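Call:
move_arm(
  series=[
    {"ax": -0.3, "ay": -0.1, "az": -0.1, "x": 0.1, "y": 0.5, "z": 1.0, "grip": 0.5},
    {"ax": 0, "ay": 0, "az": 0, "x": 0, "y": 0, "z": 1.0, "grip": 0.5},
    {"ax": 0, "ay": 0, "az": 0, "x": 0, "y": 0, "z": 0.8, "grip": 0.5},
    {"ax": 0, "ay": 0, "az": 0, "x": 0, "y": 0, "z": 0, "grip": 0.5},
    {"ax": 0, "ay": 0, "az": 0, "x": 0, "y": 0, "z": 0, "grip": 0.5},
  ],
)

```text
time: 8.32
eef_pos: [0.5681, 0.2322, 0.2133]
ee_rot: [-180.0, -0.1, 153.9]
contact_force: [0.5, 0.3, -0.3]
finger_gap: 0.253
```

```bash
python3 go.py .5683 .2342 .20 154
```

```text
t 8.32 pos [0.5681 0.2322 0.2133] rot [-1.7997e+02 -6.0000e-02  1.5386e+02] F [ 0.5  0.3 -0.3] gap 0.253
shift cm [0.07 0.19 1.33] turn [-0.03 -0.06 -0.14]
```

Call:
move_arm(
  series=[
    {"ax": 0, "ay": 0, "az": 0, "x": 0.1, "y": 0.2, "z": 0.2, "grip": 0.5},
    {"ax": 0, "ay": 0, "az": 0, "x": 0, "y": 0, "z": 0.4, "grip": 0.5},
    {"ax": 0, "ay": 0, "az": 0, "x": 0, "y": 0, "z": 0, "grip": 0.5},
  ],
)

```text
time: 8.7
eef_pos: [0.5684, 0.2349, 0.2075]
ee_rot: [180.0, -0.0, 153.9]
contact_force: [-0.6, 0.6, -0.2]
finger_gap: 0.25
```

```bash
python3 go.py .5683 .2342 .20 154
python3 - <<'E'
from h import *
p,d=cap('side','side4');cv2.imwrite('pics/s4z.png',cv2.resize(p[125:185,210:270],None,fx=9,fy=9,interpolation=cv2.INTER_CUBIC))
E
```

```text
t 8.7 pos [0.5684 0.2349 0.2075] rot [ 1.7998e+02 -3.0000e-02  1.5387e+02] F [-0.6  0.6 -0.2] gap 0.25
shift cm [-0.02 -0.06  0.75] turn [ 0.02 -0.03 -0.13]
```

View pics/s4z.png

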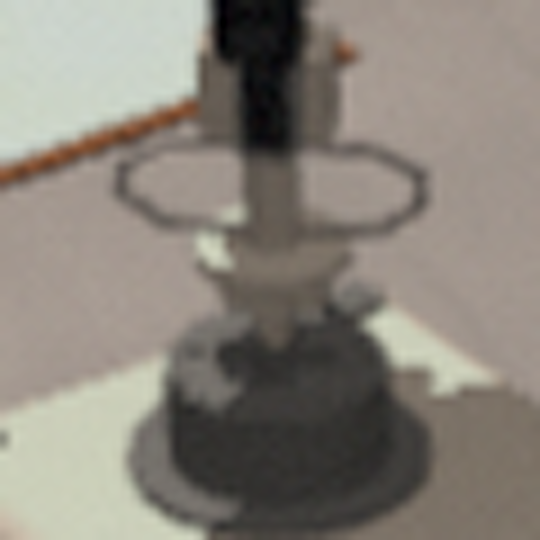

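The tip at (280,345) sits over the hub centre (about 279). I'll go down in small steps and watch the force.

Call:
move_arm(
  series=[
    {"ax": 0, "ay": 0, "az": 0, "x": 0, "y": -0.05, "z": 0.4, "grip": 0.5},
    {"ax": 0, "ay": 0, "az": 0, "x": 0, "y": 0, "z": 0.4, "grip": 0.5},
    {"ax": 0, "ay": 0, "az": 0, "x": 0, "y": 0, "z": 0.3, "grip": 0.5},
    {"ax": 0, "ay": 0, "az": 0, "x": 0, "y": 0, "z": 0, "grip": 0.5},
  ],
)

```text
time: 9.25
eef_pos: [0.5682, 0.2344, 0.1959]
ee_rot: [180.0, -0.0, 153.9]
contact_force: [-0.0, 0.1, -0.8]
finger_gap: 0.254
```

```bash
python3 go.py .5683 .2342 .1694 154
```

```text
t 9.25 pos [0.5682 0.2344 0.1959] rot [ 1.7997e+02 -2.0000e-02  1.5386e+02] F [-0.   0.1 -0.8] gap 0.254
shift cm [-0.01 -0.01  2.65] turn [ 0.03 -0.02 -0.14]
```

Pin is in with no force. Next, the spline edge at TCP z of about 0.189.

Call:
move_arm(
  series=[
    {"ax": 0, "ay": 0, "az": 0, "x": 0, "y": 0, "z": 0.3, "grip": 0.5},
    {"ax": 0, "ay": 0, "az": 0, "x": 0, "y": 0, "z": 0.3, "grip": 0.5},
    {"ax": 0, "ay": 0, "az": 0, "x": 0, "y": 0, "z": 0.3, "grip": 0.5},
  ],
)

```text
time: 9.62
eef_pos: [0.5685, 0.2345, 0.1867]
ee_rot: [179.9, 0.0, 153.9]
contact_force: [-0.9, 0.3, -1.9]
finger_gap: 0.254
```

```bash
python3 go.py .5683 .2342 .1694 154
```

```text
t 9.62 pos [0.5685 0.2345 0.1867] rot [1.7993e+02 1.0000e-02 1.5386e+02] F [-0.9  0.3 -1.9] gap 0.254
shift cm [ 0.01 -0.04  1.73] turn [ 0.07  0.01 -0.14]
```

Call:
move_arm(
  series=[
    {"ax": 0, "ay": 0, "az": 0, "x": 0, "y": 0, "z": 0.3, "grip": 0.5},
    {"ax": 0, "ay": 0, "az": 0, "x": 0, "y": 0, "z": 0.3, "grip": 0.5},
    {"ax": 0, "ay": 0, "az": 0, "x": 0, "y": 0, "z": 0.2, "grip": 0.5},
  ],
)

```text
time: 10.0
eef_pos: [0.5684, 0.2345, 0.1779]
ee_rot: [179.9, -0.0, 153.9]
contact_force: [-0.1, 0.0, -2.1]
finger_gap: 0.253
```

```bash
python3 go.py .5683 .2342 .1694 154
```

```text
t 10.0 pos [0.5684 0.2345 0.1779] rot [179.95  -0.   153.86] F [-0.1  0.  -2.1] gap 0.253
shift cm [-0.   -0.03  0.85] turn [ 0.05 -0.   -0.14]
```

Splines are meshed. Next the plunger should be felt.

Call:
move_arm(
  series=[
    {"ax": 0, "ay": 0, "az": 0, "x": 0, "y": 0, "z": 0.2, "grip": 0.5},
    {"ax": 0, "ay": 0, "az": 0, "x": 0, "y": 0, "z": 0.2, "grip": 0.5},
  ],
)

```text
time: 10.25
eef_pos: [0.5687, 0.2345, 0.1747]
ee_rot: [179.9, 0.0, 153.9]
contact_force: [-1.8, -0.1, 4.8]
finger_gap: 0.251
```

Call:
move_arm(
  series=[
    {"ax": 0, "ay": 0, "az": 0, "x": 0, "y": 0, "z": 0.2, "grip": 0.5},
  ],
)

```text
time: 10.38
eef_pos: [0.5687, 0.2345, 0.173]
ee_rot: [179.9, 0.0, 153.9]
contact_force: [-2.6, -1.9, 6.8]
finger_gap: 0.254
```

Call:
move_arm(
  series=[
    {"ax": 0, "ay": 0, "az": 0, "x": 0, "y": 0, "z": 0.1, "grip": 0.5},
  ],
)

```text
time: 10.5
eef_pos: [0.5687, 0.2345, 0.1723]
ee_rot: [179.9, 0.0, 153.9]
contact_force: [-2.1, -0.3, 5.9]
finger_gap: 0.256
```

```bash
python3 go.py .5683 .2342 .1694 154
```

```text
t 10.5 pos [0.5687 0.2345 0.1723] rot [1.7990e+02 1.0000e-02 1.5385e+02] F [-2.1 -0.3  5.9] gap 0.256
shift cm [ 0.02 -0.04  0.29] turn [ 0.1   0.01 -0.15]
```

Call:
move_arm(
  series=[
    {"ax": 0, "ay": 0, "az": 0, "x": 0, "y": 0, "z": 0.1, "grip": 0.5},
  ],
)

```text
time: 10.62
eef_pos: [0.5687, 0.2344, 0.1717]
ee_rot: [179.9, 0.0, 153.8]
contact_force: [-2.5, -0.5, 5.6]
finger_gap: 0.251
```

Call:
move_arm(
  series=[
    {"ax": 0, "ay": 0, "az": 0, "x": 0, "y": 0, "z": 0.1, "grip": 0.5},
  ],
)

```text
time: 10.75
eef_pos: [0.5687, 0.2344, 0.1711]
ee_rot: [179.9, 0.0, 153.8]
contact_force: [-1.7, -1.4, 5.8]
finger_gap: 0.246
```

Call:
move_arm(
  series=[
    {"ax": 0, "ay": 0, "az": 0, "x": 0, "y": 0, "z": 0.1, "grip": 0.5},
  ],
)

```text
time: 10.88
eef_pos: [0.5687, 0.2344, 0.1705]
ee_rot: [179.9, -0.0, 153.8]
contact_force: [-2.5, -1.5, 6.2]
finger_gap: 0.255
```

Call:
move_arm(
  series=[
    {"ax": 0, "ay": 0, "az": 0, "x": 0, "y": 0, "z": 0.1, "grip": 0.5},
  ],
)

```text
time: 11.0
eef_pos: [0.5687, 0.2344, 0.17]
ee_rot: [179.9, -0.0, 153.8]
contact_force: [-2.9, -0.3, 7.7]
finger_gap: 0.25
```

Call:
move_arm(
  series=[
    {"ax": 0, "ay": 0, "az": 0, "x": 0, "y": 0, "z": 0.1, "grip": 0.5},
  ],
)

```text
time: 11.12
eef_pos: [0.5687, 0.2344, 0.1695]
ee_rot: [179.9, -0.0, 153.8]
contact_force: [-2.8, -1.1, 7.3]
finger_gap: 0.25
```

Call:
move_arm(
  series=[
    {"ax": 0, "ay": 0, "az": 0, "x": 0, "y": 0, "z": 0.1, "grip": 0.5},
  ],
)

```text
time: 11.25
eef_pos: [0.5688, 0.2344, 0.1694]
ee_rot: [179.9, -0.0, 153.8]
contact_force: [-4.4, -1.6, 11.9]
finger_gap: 0.249
```

Call:
move_arm(
  series=[
    {"ax": 0, "ay": 0, "az": 0, "x": 0, "y": 0, "z": 0.1, "grip": 0.5},
  ],
)

```text
time: 11.38
eef_pos: [0.5688, 0.2344, 0.1693]
ee_rot: [179.8, -0.0, 153.8]
contact_force: [-4.6, -2.0, 10.9]
finger_gap: 0.249
```

Call:
move_arm(
  series=[
    {"ax": 0, "ay": 0, "az": 0, "x": 0, "y": 0, "z": 0.1, "grip": 0.5},
  ],
)

```text
time: 11.5
eef_pos: [0.5688, 0.2344, 0.1693]
ee_rot: [179.8, -0.0, 153.8]
contact_force: [-3.3, -1.7, 10.7]
finger_gap: 0.254
```

Call:
move_arm(
  series=[
    {"ax": 0, "ay": 0, "az": 0, "x": 0, "y": 0, "z": 0.15, "grip": 0.5},
    {"ax": 0, "ay": 0, "az": 0, "x": 0, "y": 0, "z": 0.15, "grip": 0.5},
    {"ax": 0, "ay": 0, "az": 0, "x": 0, "y": 0, "z": 0.15, "grip": 0.5},
  ],
)

```text
time: 11.88
eef_pos: [0.5688, 0.2344, 0.1693]
ee_rot: [179.8, -0.1, 153.8]
contact_force: [-5.5, -1.6, 13.9]
finger_gap: 0.253
```

```bash
python3 - <<'E'
from h import *
p,d=cap('side','side5');cv2.imwrite('pics/s5z.png',cv2.resize(p[125:185,210:270],None,fx=9,fy=9,interpolation=cv2.INTER_CUBIC))
p,d=cap('top','top5')
E
python3 go.py .5683 .2342 .1694 154
```

```text
t 11.97 pos [0.5688 0.2344 0.1693] rot [ 1.7977e+02 -6.0000e-02  1.5381e+02] F [-4.8 -2.  14.9] gap 0.251
shift cm [ 0.04 -0.04 -0.01] turn [ 0.23 -0.06 -0.19]
```

View pics/s5z.png

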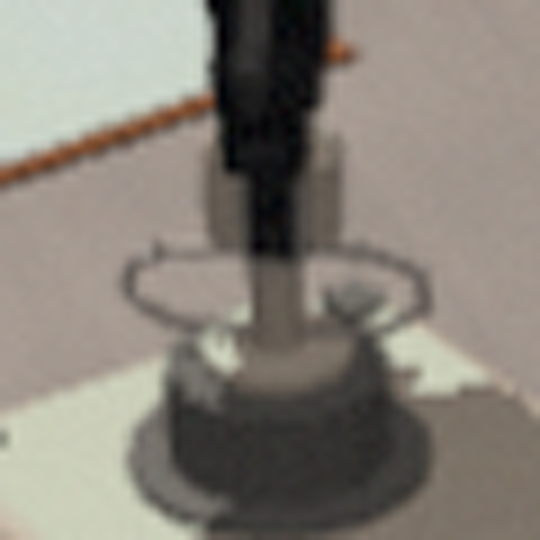

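View pics/top5.png

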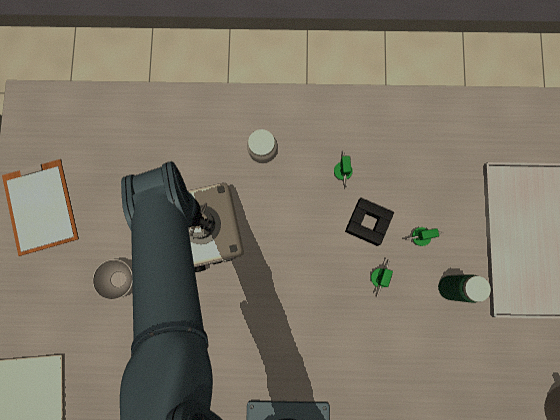

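The collar sits flat on the hub at (290,365) in the crop. The stand is empty, and the flask, bowl and tub haven't moved. One more short hold with the push on, then I hand in.

Call:
move_arm(
  series=[
    {"ax": 0, "ay": 0, "az": 0, "x": 0, "y": 0, "z": 0.15, "grip": 0.5},
    {"ax": 0, "ay": 0, "az": 0, "x": 0, "y": 0, "z": 0.15, "grip": 0.5},
    {"ax": 0, "ay": 0, "az": 0, "x": 0, "y": 0, "z": 0.15, "grip": 0.5},
    {"ax": 0, "ay": 0, "az": 0, "x": 0, "y": 0, "z": 0.15, "grip": 0.5},
  ],
)

```text
time: 12.48
eef_pos: [0.5688, 0.2344, 0.1693]
ee_rot: [179.7, -0.1, 153.8]
contact_force: [-5.3, -1.3, 14.0]
finger_gap: 0.25
```

```bash
python3 go.py .5683 .2342 .1694 154; python3 -c "
from rig import robot
print(robot.sign_off())"
```

```text
t 12.47 pos [0.5688 0.2344 0.1693] rot [ 1.797e+02 -1.000e-01  1.538e+02] F [-5.3 -1.3 14. ] gap 0.25
shift cm [ 0.04 -0.04 -0.01] turn [ 0.3 -0.1 -0.2]
the job is handed in; nothing more can be done
None
```

I gripped the white beater in the stand across its block at 45 N and lifted it clear. Over the hub I turned it about 6.5° to line up with the slot, then pressed it down in small steps until the collar stopped on the hub. The job is handed in at 12.5 s, still gripping and pushing.

**Last checks:**
- **Height:** the tool stopped at z = 0.1693 m; I had predicted 0.1694 m for fully home.
- **Position and angle:** it is within about 1 mm of the measured slot centre, tilted about 0.3°, and within about 1° of the slot direction.
- **Force:** the push is steady at about 14 N down with about 5 N sideways. The highest reading I saw was 14.9 N.
- **Pictures:** the side view shows the collar on the hub. The top view shows the stand empty, and the flask, bowl and tub where they were.

**Not confirmed or in disagreement:**
- **Plunger travel:** I never measured it directly. I infer it from the spring force, the hard stop and the height.
- **Slot fits:** the side camera's depth fit of the slot differed from the others by 5 mm and 4°. It used few pixels, so I set it aside.
- **First descent:** coming down to the beater, the open gripper drifted 8 mm sideways; I corrected this before gripping.

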